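Offer a painted panel up to its frame

TASK

Pick up the painting panel that lies face down on its grey pad, by the crossbar on its back, carry it over the paint pots and bottles, and offer it up to the frame that lies face down on the table: hold it about a centimetre above the back of the frame, level, squared up and centred so that it would drop straight into the recess, with its red-sticker edge on the side of the frame that has the D-ring hangers. Do not touch or shift the frame and do not disturb the other things; finish holding the panel still there, without lowering it in or letting go, so that I can check the gap all round.

Things in the scene. Friction and masses are not known exactly. Their poses are not given: they have to be found in the camera images.
- panel_mid (a point): Centre of the painting panel, half-way up: a wooden panel with edge battens and a crossbar on its back, 150 mm (own x) by 200 mm (own y) by 38 mm deep, about 0.35 kg, lying face down on its pad, own z up. The crossbar runs through the centre along own x: 24 mm wide (y), 114 mm long, its top level with the battens (19 mm above this point), 30 mm deep.
- panel: The same panel, origin at the centre of its underside, same axes. The face is a 4 mm board, the edge battens are 18 mm wide. Each side of the crossbar is an open well, 70 mm (y) by 114 mm (x), 34 mm deep from the back, where the fingers go to grip the crossbar. It balances at its centre.
- frame_mouth (a point): Centre of the opening of the dark wooden frame, at the height of its back, 34 mm above the table; own z up. The frame lies loose, face down, outside 220 mm (own x) by 270 mm (own y). Its recess for the panel opens upward: 160 mm (x) by 210 mm (y), 24 mm deep to the ledge, so the panel has 5 mm to spare on every side.
- frame: The same frame, origin at the centre of its underside, same axes. Two steel D-ring hangers on the back of its two short rails (those along own x), nearer its +x edge, mark its top; they stand 4 mm proud of the back. About 0.7 kg.
- pad: Grey foam pad under the panel, 200 mm (x) by 250 mm (y), 4 mm thick, fixed; origin at the centre of its underside.
- water_pot: Black plastic water pot, open top, 105 mm tall, 100 mm across at the rim; origin at the centre of its underside. To be left alone.
- red_paint: Closed red paint bottle with white cap, 150 mm tall, 52 mm across; origin at the centre of its underside. To be left alone.
- green_paint: Closed green paint bottle with white cap, 150 mm tall, 52 mm across; origin at the centre of its underside. To be left alone.
- brush_jar: White jar 110 mm tall, 80 mm across, full of brushes that stand up to 240 mm high and lean out to 45 mm from its axis; origin at the centre of its underside. To be left alone.
- palette: White palette plate with dabs of paint, 170 mm across, 16 mm tall; origin at the centre of its underside. To be left alone.
- tape: Roll of brown framing tape lying flat, 100 mm across, 36 mm tall; origin at the centre of its underside. To be left alone.
- panel_top (a point): The middle of the red sticker (16 mm across) that marks the top of the picture, on the panel's back: 66 mm from the panel's centre along its own +x, 19 mm above the centre.

How it is judged (in metres and radians):
On the way:
1. the panel is lifted clear of the table, held in the gripper (height (world z) of panel_mid above 0.1 m and contact force between panel and the fingers above 1 N), for 0.2 s.
At the end, for the whole second after the job is handed in: Panel held still, not touching the frame, underside 3-20 mm above the frame's back, centred within 5 mm along each frame axis, square and level within 0.05 rad, sticker edge at the D-ring edge; frame shifted under 8 mm, other things under 20 mm (x of panel_mid in the frame of frame_mouth between -0.005 and 0.005 m and y of panel_mid in the frame of frame_mouth between -0.005 and 0.005 m and z of panel_mid in the frame of frame_mouth between 0.022 and 0.039 m and angle between the x axis of panel and the x axis of frame, either way round below 0.05 rad and angle between panel's own z axis and vertical below 0.05 rad and contact force between panel and the fingers above 1 N and contact force between panel and frame below 0.05 N and linear speed of panel below 0.02 m/s and distance of frame from where it was at the start of the episode below 0.008 m and angle between frame's own z axis and vertical below 0.02 rad and x of panel_top in the frame of frame_mouth above 0.05 m and not (distance of water_pot from where it was at the start of the episode above 0.02 m) and not (distance of red_paint from where it was at the start of the episode above 0.02 m) and not (distance of green_paint from where it was at the start of the episode above 0.02 m) and not (distance of brush_jar from where it was at the start of the episode above 0.02 m) and not (distance of palette from where it was at the start of the episode above 0.02 m) and not (distance of tape from where it was at the start of the episode above 0.02 m)); the arm keeps its last pose, push and grip.
It fails at once if the frame is touched by the panel (contact force between panel and frame above 0.5 N).
It fails at once if the frame is touched by the robot (contact force between any of the fingers, the arm and frame above 0.5 N).
It fails at once if another thing on the table is disturbed (moved more than 20 mm) (distance of any of water_pot, red_paint, green_paint, brush_jar, palette, tape from where it was at the start of the episode above 0.02 m).
It also fails if it takes over 48 s, if anything falls off the work surface, if the arm or the gripper's body presses on something with over 40 N, if the wrist force passes 120 N, or if a joint passes its speed limit or range.

ROBOT

A 6-joint arm with a two-finger parallel gripper is mounted at the origin on the work surface. World frame = base frame: x ahead of the robot, y to its left, z up, the work surface at z = 0. Lengths are in m, angles in degrees, forces in N, time in s.
With the tool pointing down it reaches from about 0.35 to 0.875 m from the base axis. Payload 4.2 kg.
Tool frame: the origin (TCP) lies on the centre line of the jaws, within the pads' length; the fingertips stand 19 mm ahead of it and the grasp point (between the pads) is the TCP; x points along the fingers, y is the direction in which the jaws open and shut, and the axes are right-handed (so a half turn about x gives the same grasp; the last joint's range is limited). The gripper opens to 87 mm and grips with 3 to 60 N. Pads are 19 mm wide; open, the fingers measure 117 mm over their backs; the gripper's body (75 mm by 190 mm) begins 51 mm behind the grasp point.
Start: joints at [-54.74, 22.042, 0.453, 0, -68.411, -14.817], TCP at [0.218, -0.586, 0.242] pointing down, gripper open.
Joint ranges: [-179.83, 179.83], [-69.29, 118.12], [-61.27, 80.66], [-181.25, 117.63], [-171.15, -9.14], [-177.46, 177.46]. Speed limits (degrees/s): [159.86, 159.86, 180, 180, 180, 180].

INTERFACE

Orientations are given as a 3x3 rotation matrix whose columns are the frame's x, y, z axes.
In Python, from station import r, viewer, job, spotter gives the robot as it stands.
- The arm moves only by the tool play_rows, never from a script. Its argument "commands" is a list of rows, each an object of numbers: "fingers": the gripper command: -1 is fully open, 1 is shut, values between are in proportion; "tx", "ty", "tz": the shift along the tool's x, y, z normalised to -1 to 1, where 1 is 750 mm; "ax", "ay", "az": the turn, a rotation vector about the tool's x, y, z normalised to -1 to 1, where 1 is pi rad. In form: [{"fingers": .., "tx": .., "ty": .., "tz": .., "ax": .., "ay": .., "az": ..}, ...]. A call has 1 to 5 rows; each row is the pose to reach, as a shift and turn from the pose commanded when the call began, along the tool's axes at that moment, turning the shorter way round; what a row does not reach only later rows make up. A row lasts 1/12 s, in which the tool goes at most 41.7 mm and 7.16 degrees, less where a joint would pass 70% of its speed; a pose out of reach is approached as far as the arm can. A call with a number of a shift or a turn outside -1 to 1 is refused whole. A call with a gripper value outside its range is refused whole. The fingers move at their own pace and stop on an object; the grip force is fixed at half the most. Time passes only in rows, so rows that repeat a pose let the fingers close. It gives the time, the measured TCP pose, the force and the opening at its end, in the units of the state.
- r.sense(): the state, without advancing time (a new reading comes with each control period).
- viewer.capture(name): name is "side" or "top" or "wrist"; returns a dict with "image" (480x640x3 uint8, red, green, blue), "fx", "fy", "cx", "cy" (pixels), "R" (3x3) and "t" (3): a world point X has camera coordinates R X + t; the wrist camera has in their place "mount" (4x4, takes a point from camera to tool coordinates, whose origin is the TCP and whose axes are the tool frame's). Camera axes: x right, y down, z forward; pixel columns grow to the right and rows downward; lengths in m; the calibration is good to about 2 mm. The wrist camera is an equidistant fisheye: a pixel r from the principal point sees the ray r / f radians off the axis. A picture is of the moment at which its call begins: read the wrist's pose just before it. There is no depth.
- job.finish_job(): hands the job in, once; it reports no verdict.
Trained networks look in a picture, given as the dict that the camera call returned (one of the last four; its "shot" number tells which), for a name from the list of things; names that differ only in an ending like _2 or _b are one class to them, and where a whole thing is asked for, a point or a joint stands for the part that bears it (a point fixed in the world has none). Each returns a list of dicts, best first, with "score" (0 to 1); they miss things now and then, are a little off and sometimes report something else, mostly with a low value. They report only what shows in the picture. A call takes as long as a camera call.
- spotter.find_in(name, picture): "uv" ([column, row] in pixels, amid what is visible of it).
- spotter.silhouettes(name, picture): "region" (480x640 bool, what is visible of it) and "uv" ([column, row] in pixels, amid what is visible of it).
The state is a dict: "time_s": time; "joints": joint angles; "joint_velocities": joint speeds; "effort": joint torques, N m; "tcp_pos": TCP position; "ee_rot": TCP orientation; "wrist_force": force on the tool from outside, world axes, zero at the start; "moment": the same for the moment, N m; "gripper_width": opening from 0.0 (shut) to 1.0 (fully open).
Only numpy, scipy, OpenCV 4.12 (cv2) and the standard library are available. Lean on these libraries where they do the work, as an engineer would, in place of code of your own. Each camera call takes 0.05 s, during which the arm holds its last target. There are 200 camera calls.

## Working session

There is one attempt and no reset: what is moved stays moved. The work goes in short steps, Python scripts to look and compute and a tool call to move; the robot and the scene stay as the last step left them, time stands still between calls to the robot, and variables do not carry over. Pictures are saved under pics/ and viewed, about 8 in all and at most 12, crops included, and the job is handed in when it is done.

Besides the shell and the picture viewer there is one more tool, called after "Emit:" in YAML: its name, and indented under it one key for each argument. play_rows: Moves the arm, as the interface text tells. Its arguments: {"type":"object","properties":{"commands":{"type":"array"}},"required":["commands"]}

```bash
ls; mkdir -p pics; python3 - <<'E'
from station import r, viewer, job, spotter
import cv2, numpy as np
s=r.sense(); print(s['time_s'],s['tcp_pos'],np.round(s['ee_rot'],3).tolist(),s['gripper_width'])
for n in ['top','side','wrist']:
    p=viewer.capture(n)
    cv2.imwrite(f'pics/{n}0.png',p['image'][:,:,::-1])
    print(n,{k:(np.round(v,4).tolist()) for k,v in p.items() if k not in('image',)})
    for q in ['panel','frame','pad','panel_top','water_pot','red_paint','green_paint','brush_jar','palette','tape']:
        f=spotter.find_in(q,p); print(q,[(np.round(a['uv'],1).tolist(),round(a['score'],2)) for a in f[:2]])
E
```

```text
pics
0.0 [ 0.21810745 -0.58510586  0.2404645 ] [[-0.001, -0.349, 0.937], [0.002, 0.937, 0.349], [-1.0, 0.002, -0.0]] 1.0020698993806803
top {'fx': 455.2457, 'fy': 455.2457, 'cx': 311.067, 'cy': 234.8311, 'R': [[0.0267, -0.9996, 0.0015], [-0.9953, -0.0267, -0.0928], [0.0928, 0.001, -0.9957]], 't': [-0.0217, 0.6048, 0.8242], 'shot': 1}
panel [([481.1, 323.8], 0.94)]
frame [([150.7, 339.3], 0.82), ([482.1, 324.5], 0.55)]
pad [([470.4, 364.5], 0.97)]
panel_top [([483.4, 325.0], 0.57)]
water_pot [([300.2, 209.2], 0.93)]
red_paint [([314.5, 278.6], 0.91), ([296.2, 209.0], 0.74)]
green_paint [([294.6, 331.5], 0.74)]
brush_jar [([331.7, 134.3], 0.75), ([410.8, 134.1], 0.58)]
palette [([236.9, 140.3], 0.75)]
tape [([408.1, 135.3], 0.74), ([312.9, 279.7], 0.15)]
side {'fx': 449.0832, 'fy': 449.0832, 'cx': 327.821, 'cy': 240.6782, 'R': [[-0.9994, -0.0326, -0.0129], [-0.009, 0.5964, -0.8027], [0.0338, -0.802, -0.5963]], 't': [0.6161, 0.0413, 0.8892], 'shot': 2}
panel [([396.9, 176.4], 0.73), ([406.7, 198.9], 0.16)]
frame []
pad [([403.6, 201.6], 0.88)]
panel_top [([397.1, 177.1], 0.62), ([228.5, 308.6], 0.45)]
water_pot [([316.1, 238.7], 0.6)]
red_paint [([373.6, 235.4], 0.79)]
green_paint [([426.0, 239.9], 0.92), ([246.8, 215.1], 0.51)]
brush_jar [([249.0, 218.0], 0.66)]
palette [([227.8, 306.4], 0.62), ([397.2, 175.7], 0.49)]
tape [([272.9, 202.6], 0.76)]
wrist {'fx': 371.6483, 'fy': 371.6483, 'cx': 321.122, 'cy': 242.7167, 'mount': [[0.001, -0.2843, 0.9587, -0.1429], [1.0, 0.0007, -0.0008, -0.0002], [-0.0004, 0.9587, 0.2843, -0.0774], [0.0, 0.0, 0.0, 1.0]], 'shot': 3}
panel [([417.6, 383.9], 0.72)]
frame [([630.8, 475.5], 0.45)]
pad [([386.6, 372.4], 0.62)]
panel_top [([421.8, 382.7], 0.66)]
water_pot [([422.4, 382.8], 0.5)]
red_paint []
green_paint []
brush_jar [([632.8, 474.4], 0.36)]
palette []
tape []
```

View pics/top0.png

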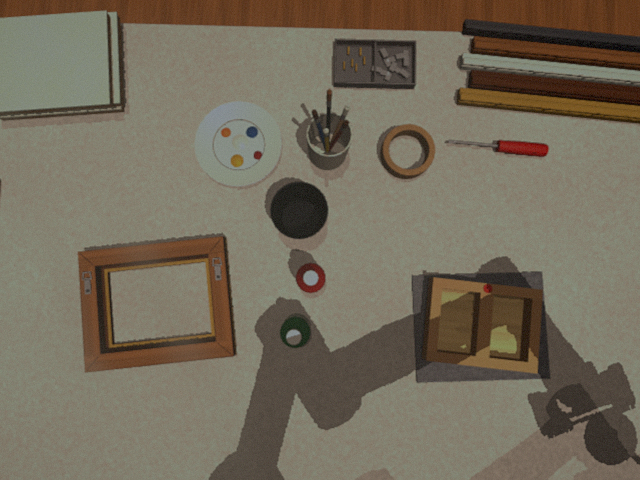

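View pics/side0.png

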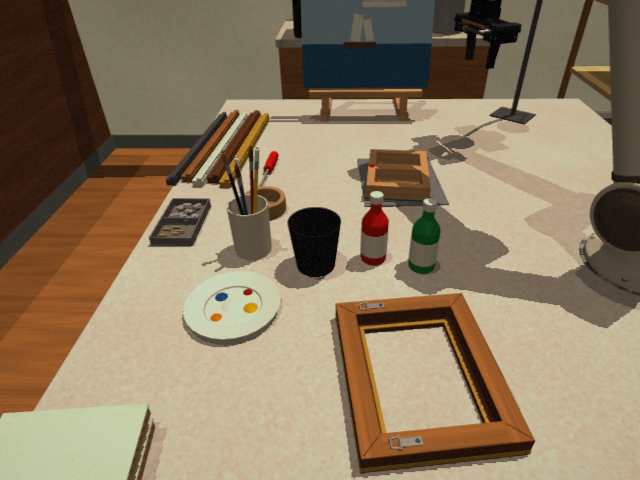

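View pics/wrist0.png

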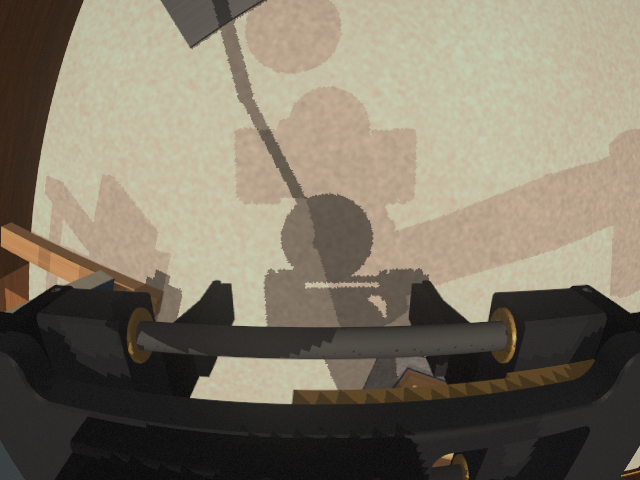

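Top view: the panel is near (484,325) with its sticker at (488,288), towards world +x. The frame is near (156,303) with D-rings at (88,282) and (217,268), also on its world +x side. The bottles and pot lie between them at about (300,210–330). The side view agrees. The start wrist view shows only table. Next I'll fit poses to the silhouettes.

```bash
cat > h.py <<'E'
from station import r, viewer, job, spotter
import cv2, numpy as np
from scipy.optimize import minimize
def box(x,y,a,wx,wy,z0,z1):
    c,s=np.cos(a),np.sin(a)
    return np.array([[x+c*u-s*v,y+s*u+c*v,z] for z in(z0,z1) for u,v in((-wx/2,-wy/2),(wx/2,-wy/2),(wx/2,wy/2),(-wx/2,wy/2))])
def proj(X,p):
    C=np.asarray(X)@np.array(p['R']).T+p['t']; return C[:,:2]/C[:,2:]*[p['fx'],p['fy']]+[p['cx'],p['cy']]
def back(uv,z,p):
    R=np.array(p['R']);o=-R.T@p['t'];d=R.T@[(uv[0]-p['cx'])/p['fx'],(uv[1]-p['cy'])/p['fy'],1]
    return o+d*(z-o[2])/d[2]
def iou(m,X,p):
    h=cv2.convexHull(np.round(proj(X,p)*16).astype(np.int32).reshape(-1,1,2))
    k=np.zeros((480,640),np.uint8);cv2.fillConvexPoly(k,h,1,shift=4);k=k>0
    return (k&m).sum()/(k|m).sum()
def hullmask(m):
    m=cv2.morphologyEx(m.astype(np.uint8),cv2.MORPH_OPEN,np.ones((3,3)))
    n,l,st,_=cv2.connectedComponentsWithStats(m);l=(l==1+st[1:,4].argmax())
    k=np.zeros((480,640),np.uint8);cv2.fillConvexPoly(k,cv2.convexHull(cv2.findNonZero(l.astype(np.uint8))),1);return k>0
def fit(ms,x0,dims):
    f=lambda q:-sum(iou(m,box(q[0],q[1],q[2]/5,*dims),p) for m,p in ms)
    b=minimize(f,[x0[0],x0[1],x0[2]*5],method='Nelder-Mead',options=dict(initial_simplex=np.array([x0[0],x0[1],x0[2]*5])+np.array([[0,0,0],[.01,0,0],[0,.01,0],[0,0,.3]])))
    return b.x*[1,1,.2],-b.fun/len(ms)
E
python3 - <<'E'
from h import *
P={n:viewer.capture(n) for n in('top','side')}
top=P['top']
fr=[(80,252),(223,236),(233,354),(86,370)]; pn=[(432,277),(544,287),(538,373),(425,362)]
for nm,cs,z,dims in(('frame',fr,.034,(.22,.27,0,.034)),('panel',pn,.042,(.15,.2,.004,.042))):
    W=np.array([back(c,z,top)[:2] for c in cs]);c0=W.mean(0)
    e=(W[0]+W[1]-W[2]-W[3]); a=np.arctan2(e[1],e[0])
    print(nm,'manual',c0.round(4),a.round(4),[np.linalg.norm(W[i]-W[i-1]).round(4) for i in range(4)])
    ms=[]
    for n,p in P.items():
        s=spotter.silhouettes(nm,p)
        if s:
            print(n,[(np.round(q['uv']),round(q['score'],2),q['region'].sum()) for q in s[:2]])
            exp=proj([[*c0,z]],p)[0]
            s=[q for q in s if np.linalg.norm(q['uv']-exp)<60]
            if s: ms.append((hullmask(s[0]['region']),p)); print('  ',n,fit(ms[-1:],[*c0,a],dims))
    if len(ms)>1: print(nm,'fit',fit(ms,[*c0,a],dims))
for n,z in(('water_pot',.1),('red_paint',.15),('green_paint',.15),('brush_jar',.11),('palette',.016),('tape',.036)):
    f=spotter.find_in(n,top); 
    if f: print(n,back(f[0]['uv'],z*.7,top).round(3))
print('sticker',back((488,288),.042,top))
ims=[]
for n,(x,y,w,h) in (('top',(60,225,190,155)),('top',(405,260,160,130))):
    ims.append(cv2.resize(P[n]['image'][y:y+h,x:x+w],(w*4,h*4),interpolation=cv2.INTER_CUBIC)[:, :, ::-1])
cv2.imwrite('pics/c1.png',ims[0])
cv2.imwrite('pics/c2.png',ims[1])
E
```

```text
frame manual [0.4729 0.2761] 0.1265 [np.float64(0.2145), np.float64(0.2658), np.float64(0.2161), np.float64(0.2668)]
top [(array([152., 341.]), 0.86, np.int64(11432))]
   top (array([0.4719789 , 0.27758984, 0.13561954]), np.float64(0.9893139559734986))
side [(array([432., 428.]), 0.57, np.int64(17710))]
panel manual [ 0.4496 -0.324 ] -0.0854 [np.float64(0.1529), np.float64(0.2047), np.float64(0.1542), np.float64(0.2031)]
top [(array([482., 324.]), 0.58, np.int64(9767))]
   top (array([ 0.4499515 , -0.32420744, -0.08420271]), np.float64(0.9842911115529926))
side [(array([398., 173.]), 0.81, np.int64(3031)), (array([416., 201.]), 0.46, np.int64(942))]
   side (array([ 0.44939986, -0.32144491, -0.08519374]), np.float64(0.9640994169990794))
panel fit (array([ 0.4497903 , -0.32367124, -0.0845347 ]), np.float64(0.972343312016113))
water_pot [0.643 0.018 0.07 ]
red_paint [ 0.524 -0.011  0.105]
green_paint [0.437 0.017 0.105]
brush_jar [ 0.782 -0.035  0.077]
palette [0.785 0.143 0.011]
tape [ 0.805 -0.187  0.025]
sticker [ 0.51523903 -0.33049253  0.042     ]
```

Emit:
play_rows:
  commands:
    - {"fingers": -1,"tx": 0,"ty": 0.11,"tz": 0.205,"ax": 0.14,"ay": 0,"az": 0}
    - {"fingers": -1,"tx": 0,"ty": 0.11,"tz": 0.205,"ax": 0.14,"ay": 0,"az": 0}
    - {"fingers": -1,"tx": 0,"ty": 0.11,"tz": 0.205,"ax": 0.14,"ay": 0,"az": 0}
    - {"fingers": -1,"tx": 0,"ty": 0.11,"tz": 0.205,"ax": 0.14,"ay": 0,"az": 0}
    - {"fingers": -1,"tx": 0,"ty": 0.11,"tz": 0.205,"ax": 0.14,"ay": 0,"az": 0}

```text
time_s: 2.67
tcp_pos: [0.3357, -0.4517, 0.2418]
ee_rot: [[0.001, 0.083, 0.997], [0.0, 0.997, -0.083], [-1.0, 0.0, 0.001]]
wrist_force: [0.4, -0.5, -0.0]
gripper_width: 1.001
```

```bash
cat >> h.py <<'E'
def plan(x,y,z,a):
    s=r.sense();R=np.array(s['ee_rot']);R2=np.array([[0,-np.sin(a),np.cos(a)],[0,np.cos(a),np.sin(a)],[-1,0,0]])
    d=R.T@(np.array([x,y,z])-s['tcp_pos'])/.75; v=cv2.Rodrigues(R.T@R2)[0].ravel()/np.pi
    print('t',round(s['time_s'],2),'pos',np.round(s['tcp_pos'],4),'yaw',round(np.arctan2(R[1,2],R[0,2]),4),'tilt',np.round(R[:2,0],4),'w',round(s['gripper_width'],3),'F',np.round(s['wrist_force'],1))
    print('  plan t',np.round(d,4),'a',np.round(v,4),'rows',np.linalg.norm(d)*.75/.0417)
E
python3 -c "
from h import *
plan(.4498,-.3237,.17,-.0845)"
```

```text
t 2.67 pos [ 0.3357 -0.4517  0.2418] yaw -0.0833 tilt [0.0009 0.0003] w 1.001 F [ 0.4 -0.5 -0. ]
  plan t [0.096  0.1827 0.1373] a [ 0.0004  0.0003 -0.0001] rows 4.45776673837649
```

Emit:
play_rows:
  commands:
    - {"fingers": -1,"tx": 0.096,"ty": 0.183,"tz": 0.137,"ax": 0,"ay": 0,"az": 0}
    - {"fingers": -1,"tx": 0.096,"ty": 0.183,"tz": 0.137,"ax": 0,"ay": 0,"az": 0}
    - {"fingers": -1,"tx": 0.096,"ty": 0.183,"tz": 0.137,"ax": 0,"ay": 0,"az": 0}
    - {"fingers": -1,"tx": 0.096,"ty": 0.183,"tz": 0.137,"ax": 0,"ay": 0,"az": 0}
    - {"fingers": -1,"tx": 0.096,"ty": 0.183,"tz": 0.137,"ax": 0,"ay": 0,"az": 0}

```text
time_s: 3.08
tcp_pos: [0.4488, -0.3232, 0.1677]
ee_rot: [[-0.002, 0.08, 0.997], [0.001, 0.997, -0.08], [-1.0, 0.001, -0.002]]
wrist_force: [0.3, -0.4, 0.3]
gripper_width: 1.001
```

```bash
cat >> h.py <<'E'
def wproj(X,p,s):
    M=np.array(p['mount']);T=(np.asarray(X)-s['tcp_pos'])@np.array(s['ee_rot'])
    C=(T-M[:3,3])@M[:3,:3];rr=np.linalg.norm(C[:,:2],axis=1);th=np.arctan2(rr,C[:,2])
    return C[:,:2]/rr[:,None]*th[:,None]*p['fx']+[p['cx'],p['cy']]
def draw(im,B,pj,col):
    q=np.round(pj(B)*16).astype(int)
    for i in range(4):
        cv2.line(im,tuple(q[4+i]),tuple(q[4+(i+1)%4]),col,1,cv2.LINE_AA,4)
E
python3 - <<'E'
from h import *
plan(.4498,-.3237,.033,-.0845)
s=r.sense();p=viewer.capture('wrist');im=p['image'][:,:,::-1].copy()
f=lambda X:wproj(X,p,s)
draw(im,box(.4498,-.3237,-.0845,.15,.2,.004,.042),f,(0,255,0))
draw(im,box(.4498,-.3237,-.0845,.114,.024,.004,.042),f,(255,255,0))
cv2.imwrite('pics/w1.png',im)
E
```

```text
t 3.08 pos [ 0.4488 -0.3232  0.1677] yaw -0.0804 tilt [-0.0016  0.0014] w 1.001 F [ 0.3 -0.4  0.3]
  plan t [ 0.1796 -0.0008  0.0017] a [ 0.0013 -0.0005 -0.0004] rows 3.2309314189540252
```

View pics/w1.png

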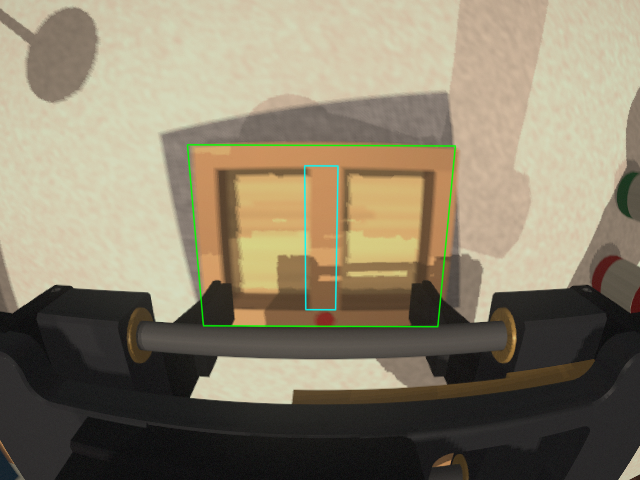

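The wrist view shows the fitted outline on the panel (188–456 wide), with the crossbar at about 310–345, slightly right of the model. I'll shift about 2 mm that way and descend.

Emit:
play_rows:
  commands:
    - {"fingers": -1,"tx": 0.05,"ty": 0.002,"tz": 0.002,"ax": 0.001,"ay": 0,"az": 0}
    - {"fingers": -1,"tx": 0.1,"ty": 0.002,"tz": 0.002,"ax": 0.001,"ay": 0,"az": 0}
    - {"fingers": -1,"tx": 0.14,"ty": 0.002,"tz": 0.002,"ax": 0.001,"ay": 0,"az": 0}
    - {"fingers": -1,"tx": 0.165,"ty": 0.002,"tz": 0.002,"ax": 0.001,"ay": 0,"az": 0}
    - {"fingers": -1,"tx": 0.179,"ty": 0.002,"tz": 0.002,"ax": 0.001,"ay": 0,"az": 0}

```text
time_s: 3.55
tcp_pos: [0.4475, -0.3245, 0.0327]
ee_rot: [[-0.004, 0.086, 0.996], [0.002, 0.996, -0.086], [-1.0, 0.001, -0.004]]
wrist_force: [-0.2, -0.6, 0.8]
gripper_width: 0.999
```

Emit:
play_rows:
  commands:
    - {"fingers": 1,"tx": 0,"ty": 0,"tz": 0,"ax": 0,"ay": 0,"az": 0}
    - {"fingers": 1,"tx": 0,"ty": 0,"tz": 0,"ax": 0,"ay": 0,"az": 0}
    - {"fingers": 1,"tx": 0,"ty": 0,"tz": 0,"ax": 0,"ay": 0,"az": 0}
    - {"fingers": 1,"tx": 0,"ty": 0,"tz": 0,"ax": 0,"ay": 0,"az": 0}
    - {"fingers": 1,"tx": 0,"ty": 0,"tz": 0,"ax": 0,"ay": 0,"az": 0}

```text
time_s: 3.97
tcp_pos: [0.4498, -0.3254, 0.0368]
ee_rot: [[0.003, 0.086, 0.996], [-0.001, 0.996, -0.086], [-1.0, -0.001, 0.003]]
wrist_force: [0.5, 0.3, 0.2]
gripper_width: 0.708
```

Emit:
play_rows:
  commands:
    - {"fingers": 1,"tx": 0,"ty": 0,"tz": 0,"ax": 0,"ay": 0,"az": 0}
    - {"fingers": 1,"tx": 0,"ty": 0,"tz": 0,"ax": 0,"ay": 0,"az": 0}
    - {"fingers": 1,"tx": 0,"ty": 0,"tz": 0,"ax": 0,"ay": 0,"az": 0}
    - {"fingers": 1,"tx": 0,"ty": 0,"tz": 0,"ax": 0,"ay": 0,"az": 0}
    - {"fingers": 1,"tx": 0,"ty": 0,"tz": 0,"ax": 0,"ay": 0,"az": 0}

```text
time_s: 4.38
tcp_pos: [0.4489, -0.3248, 0.0353]
ee_rot: [[-0.0, 0.086, 0.996], [0.0, 0.996, -0.086], [-1.0, 0.0, -0.0]]
wrist_force: [-0.5, 3.7, 2.2]
gripper_width: 0.33
```

Emit:
play_rows:
  commands:
    - {"fingers": 1,"tx": 0,"ty": 0,"tz": 0,"ax": 0,"ay": 0,"az": 0}
    - {"fingers": 1,"tx": 0,"ty": 0,"tz": 0,"ax": 0,"ay": 0,"az": 0}
    - {"fingers": 1,"tx": 0,"ty": 0,"tz": 0,"ax": 0,"ay": 0,"az": 0}
    - {"fingers": 1,"tx": 0,"ty": 0,"tz": 0,"ax": 0,"ay": 0,"az": 0}
    - {"fingers": 1,"tx": 0,"ty": 0,"tz": 0,"ax": 0,"ay": 0,"az": 0}

```text
time_s: 4.8
tcp_pos: [0.4489, -0.3247, 0.0354]
ee_rot: [[-0.0, 0.086, 0.996], [0.0, 0.996, -0.086], [-1.0, 0.0, -0.0]]
wrist_force: [-0.4, 3.4, 2.0]
gripper_width: 0.273
```

Emit:
play_rows:
  commands:
    - {"fingers": 1,"tx": 0,"ty": 0,"tz": 0,"ax": 0,"ay": 0,"az": 0}
    - {"fingers": 1,"tx": 0,"ty": 0,"tz": 0,"ax": 0,"ay": 0,"az": 0}
    - {"fingers": 1,"tx": 0,"ty": 0,"tz": 0,"ax": 0,"ay": 0,"az": 0}
    - {"fingers": 1,"tx": 0,"ty": 0,"tz": 0,"ax": 0,"ay": 0,"az": 0}
    - {"fingers": 1,"tx": 0,"ty": 0,"tz": 0,"ax": 0,"ay": 0,"az": 0}

```text
time_s: 5.22
tcp_pos: [0.4489, -0.3249, 0.0353]
ee_rot: [[-0.0, 0.086, 0.996], [0.0, 0.996, -0.086], [-1.0, 0.0, -0.0]]
wrist_force: [0.9, 4.3, 2.4]
gripper_width: 0.276
```

Gripped at 24 mm (0.276 × 87). Lifting to 0.235.

Emit:
play_rows:
  commands:
    - {"fingers": 1,"tx": -0.03,"ty": 0,"tz": 0,"ax": 0,"ay": 0,"az": 0}
    - {"fingers": 1,"tx": -0.065,"ty": 0,"tz": 0,"ax": 0,"ay": 0,"az": 0}
    - {"fingers": 1,"tx": -0.105,"ty": 0,"tz": 0,"ax": 0,"ay": 0,"az": 0}
    - {"fingers": 1,"tx": -0.145,"ty": 0,"tz": 0,"ax": 0,"ay": 0,"az": 0}
    - {"fingers": 1,"tx": -0.18,"ty": 0,"tz": 0,"ax": 0,"ay": 0,"az": 0}

```text
time_s: 5.63
tcp_pos: [0.4485, -0.3255, 0.171]
ee_rot: [[-0.001, 0.087, 0.996], [-0.0, 0.996, -0.087], [-1.0, -0.0, -0.001]]
wrist_force: [0.5, -0.2, -3.9]
gripper_width: 0.271
```

Emit:
play_rows:
  commands:
    - {"fingers": 1,"tx": -0.05,"ty": 0,"tz": 0,"ax": 0,"ay": 0,"az": 0}
    - {"fingers": 1,"tx": -0.08,"ty": 0,"tz": 0,"ax": 0,"ay": 0,"az": 0}
    - {"fingers": 1,"tx": -0.09,"ty": 0,"tz": 0,"ax": 0,"ay": 0,"az": 0}
    - {"fingers": 1,"tx": -0.09,"ty": 0,"tz": 0,"ax": 0,"ay": 0,"az": 0}
    - {"fingers": 1,"tx": -0.09,"ty": 0,"tz": 0,"ax": 0,"ay": 0,"az": 0}

```text
time_s: 6.05
tcp_pos: [0.4479, -0.3245, 0.2356]
ee_rot: [[-0.003, 0.087, 0.996], [0.002, 0.996, -0.087], [-1.0, 0.002, -0.003]]
wrist_force: [0.1, 0.0, -5.4]
gripper_width: 0.269
```

```bash
python3 - <<'E'
from h import *
plan(.473,.2775,.235,.135)
ims=[]
p=viewer.capture('top');ims.append(p['image'][120:480,320:])
p2=viewer.capture('side');ims.append(p2['image'][0:360,280:600])
cv2.imwrite('pics/l1.png',np.hstack(ims)[:,:,::-1])
E
```

```text
t 6.05 pos [ 0.4479 -0.3245  0.2356] yaw -0.0872 tilt [-0.0029  0.0022] w 0.269 F [ 0.1  0.  -5.4]
  plan t [ 0.0024  0.8026 -0.0365] a [-0.0707 -0.0009 -0.0007] rows 14.449451764650306
```

View pics/l1.png

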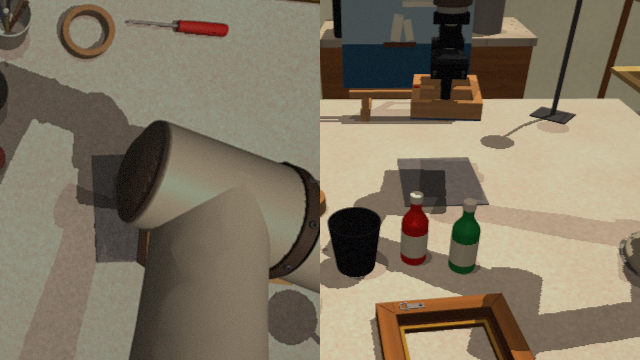

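The panel is held level at (450,95) in the side crop, well above the bottles. Carrying it over.

Emit:
play_rows:
  commands:
    - {"fingers": 1,"tx": 0,"ty": 0.02,"tz": -0.001,"ax": -0.005,"ay": 0,"az": 0}
    - {"fingers": 1,"tx": 0,"ty": 0.05,"tz": -0.003,"ax": -0.01,"ay": 0,"az": 0}
    - {"fingers": 1,"tx": 0,"ty": 0.09,"tz": -0.005,"ax": -0.015,"ay": 0,"az": 0}
    - {"fingers": 1,"tx": 0,"ty": 0.135,"tz": -0.006,"ax": -0.02,"ay": 0,"az": 0}
    - {"fingers": 1,"tx": 0,"ty": 0.18,"tz": -0.008,"ax": -0.025,"ay": 0,"az": 0}

```text
time_s: 6.57
tcp_pos: [0.4536, -0.1888, 0.2355]
ee_rot: [[-0.004, 0.008, 1.0], [0.001, 1.0, -0.008], [-1.0, 0.001, -0.004]]
wrist_force: [0.9, 0.3, -3.6]
gripper_width: 0.274
```

```bash
python3 -c "
from h import *
plan(.473,.2775,.235,.135)"
```

```text
t 6.57 pos [ 0.4536 -0.1888  0.2355] yaw -0.0083 tilt [-0.0042  0.0006] w 0.274 F [ 0.9  0.3 -3.6]
  plan t [0.0009 0.6219 0.0207] a [-0.0456 -0.0013 -0.0003] rows 11.191821827080709
```

Emit:
play_rows:
  commands:
    - {"fingers": 1,"tx": 0,"ty": 0.05,"tz": 0.002,"ax": -0.005,"ay": 0,"az": 0}
    - {"fingers": 1,"tx": 0,"ty": 0.1,"tz": 0.003,"ax": -0.01,"ay": 0,"az": 0}
    - {"fingers": 1,"tx": 0,"ty": 0.15,"tz": 0.005,"ax": -0.015,"ay": 0,"az": 0}
    - {"fingers": 1,"tx": 0,"ty": 0.2,"tz": 0.007,"ax": -0.02,"ay": 0,"az": 0}
    - {"fingers": 1,"tx": 0,"ty": 0.25,"tz": 0.008,"ax": -0.025,"ay": 0,"az": 0}

```text
time_s: 6.98
tcp_pos: [0.4609, -0.001, 0.236]
ee_rot: [[-0.003, -0.072, 0.997], [-0.001, 0.997, 0.072], [-1.0, -0.001, -0.003]]
wrist_force: [1.4, 0.5, -3.5]
gripper_width: 0.27
```

Emit:
play_rows:
  commands:
    - {"fingers": 1,"tx": 0,"ty": 0.05,"tz": 0,"ax": -0.005,"ay": 0,"az": 0}
    - {"fingers": 1,"tx": 0,"ty": 0.1,"tz": 0,"ax": -0.01,"ay": 0,"az": 0}
    - {"fingers": 1,"tx": 0,"ty": 0.15,"tz": 0,"ax": -0.015,"ay": 0,"az": 0}
    - {"fingers": 1,"tx": 0,"ty": 0.2,"tz": 0,"ax": -0.02,"ay": 0,"az": 0}
    - {"fingers": 1,"tx": 0,"ty": 0.25,"tz": 0,"ax": -0.021,"ay": 0,"az": 0}

```text
time_s: 7.4
tcp_pos: [0.4475, 0.1858, 0.2359]
ee_rot: [[-0.003, -0.137, 0.991], [-0.002, 0.991, 0.137], [-1.0, -0.002, -0.003]]
wrist_force: [2.1, -0.2, -4.6]
gripper_width: 0.275
```

```bash
python3 -c "
from h import *
plan(.473,.2775,.235,.135)"
```

```text
t 7.4 pos [0.4475 0.1858 0.2359] yaw 0.1377 tilt [-0.003  -0.0023] w 0.275 F [ 2.1 -0.2 -4.6]
  plan t [0.0008 0.1164 0.0505] a [ 0.0009 -0.001   0.0006] rows 2.282461851174779
```

Emit:
play_rows:
  commands:
    - {"fingers": 1,"tx": 0,"ty": 0.05,"tz": 0.02,"ax": 0,"ay": 0,"az": 0}
    - {"fingers": 1,"tx": 0.02,"ty": 0.09,"tz": 0.04,"ax": 0,"ay": 0,"az": 0}
    - {"fingers": 1,"tx": 0.05,"ty": 0.11,"tz": 0.05,"ax": 0,"ay": 0,"az": 0}
    - {"fingers": 1,"tx": 0.08,"ty": 0.115,"tz": 0.05,"ax": 0,"ay": 0,"az": 0}
    - {"fingers": 1,"tx": 0.1,"ty": 0.115,"tz": 0.05,"ax": 0,"ay": 0,"az": 0}

```text
time_s: 7.82
tcp_pos: [0.4725, 0.2754, 0.1579]
ee_rot: [[-0.006, -0.138, 0.99], [-0.005, 0.99, 0.138], [-1.0, -0.004, -0.006]]
wrist_force: [-1.4, -1.0, -5.5]
gripper_width: 0.275
```

Emit:
play_rows:
  commands:
    - {"fingers": 1,"tx": 0,"ty": 0,"tz": 0,"ax": 0,"ay": 0,"az": 0}
    - {"fingers": 1,"tx": 0,"ty": 0,"tz": 0,"ax": 0,"ay": 0,"az": 0}
    - {"fingers": 1,"tx": 0,"ty": 0,"tz": 0,"ax": 0,"ay": 0,"az": 0}

```text
time_s: 8.07
tcp_pos: [0.4746, 0.275, 0.163]
ee_rot: [[0.001, -0.137, 0.991], [-0.0, 0.991, 0.137], [-1.0, -0.0, 0.001]]
wrist_force: [0.0, 0.5, -3.8]
gripper_width: 0.272
```

```bash
cat > look.py <<'E'
from h import *
import sys
plan(.473,.2775,.0725,.135)
s=r.sense();w=viewer.capture('wrist');sd=viewer.capture('side')
tp=np.array(s['tcp_pos']);a=np.arctan2(s['ee_rot'][1][2],s['ee_rot'][0][2])
z=tp[2]-.0313
a1=w['image'][:,:,::-1].copy();a2=sd['image'][:,:,::-1].copy()
for im,f in((a1,lambda X:wproj(X,w,s)),(a2,lambda X:proj(X,sd))):
    draw(im,box(.472,.2775,.135,.22,.27,0,.034),f,(0,255,0))
    draw(im,box(.472,.2775,.135,.16,.21,0,.034),f,(255,255,0))
    draw(im,box(tp[0]+.001,tp[1],a,.15,.2,z,z+.038),f,(255,0,255))
cv2.imwrite('pics/%s_w.png'%sys.argv[1],a1)
cv2.imwrite('pics/%s_s.png'%sys.argv[1],cv2.resize(a2[200:480,300:580],None,fx=2.1,fy=2.1,interpolation=cv2.INTER_CUBIC))
cv2.imwrite('pics/raw_w.png',w['image'][:,:,::-1]);cv2.imwrite('pics/raw_s.png',sd['image'][:,:,::-1])
E
python3 look.py h1
```

```text
t 8.07 pos [0.4746 0.275  0.163 ] yaw 0.137 tilt [ 0.0006 -0.0003] w 0.272 F [ 0.   0.5 -3.8]
  plan t [ 0.1207  0.0036 -0.0017] a [0.0006 0.0002 0.0001] rows 2.1713775002304216
```

View pics/h1_w.png

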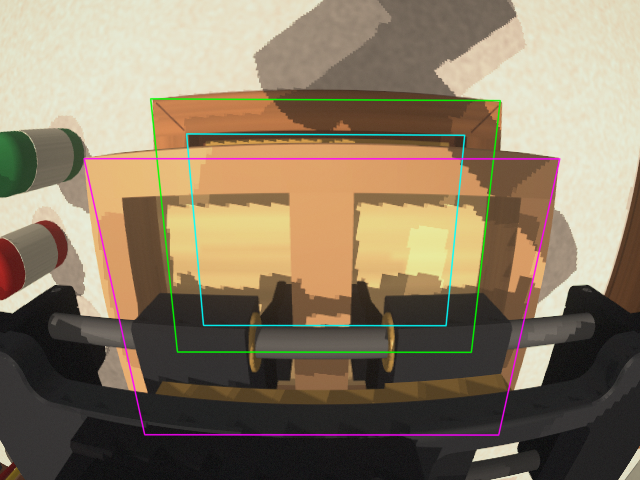

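View pics/h1_s.png

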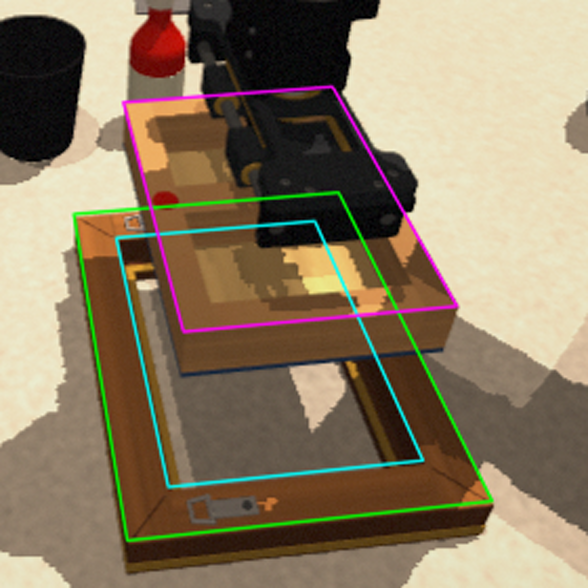

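Both overlays fit. In the side crop the frame outline (75,213)–(490,500) and the panel outline (125,102)–(457,307) sit on the real edges to within 1–2 mm. I'll cross-check the frame pose on image edges while approaching.

```bash
python3 - <<'E'
from h import *
from scipy.optimize import least_squares
from scipy.ndimage import map_coordinates
D=[]
for n in('top','side'):
    p=viewer.capture(n);g=cv2.imread(f'pics/{n}0.png',0)
    D.append((p,cv2.distanceTransform(255-cv2.Canny(g,40,100),cv2.DIST_L2,5)))
def pts(q,w,l):
    B=box(*q,w,l,0,.034)[4:];t=np.linspace(.03,.97,60)[:,None]
    return np.vstack([B[i]*(1-t)+B[(i+1)%4]*t for i in range(4)])
def res(q,D):
    return np.hstack([np.minimum(map_coordinates(d,proj(pts(q,w,l),p)[:,::-1].T,order=1),6) for p,d in D for w,l in((.22,.27),(.16,.21))])
for nm,DD in(('top',D[:1]),('side',D[1:]),('both',D)):
    b=least_squares(res,[.472,.2775,.135],args=(DD,),loss='soft_l1',f_scale=.7,diff_step=1e-3,x_scale=[1,1,5])
    print(nm,b.x.round(4),np.median(res(b.x,DD)).round(2),np.median(res([.472,.2775,.135],DD)).round(2))
plan(.4715,.2775,.100,.135)
E
```

```text
top [0.4718 0.2787 0.1332] 0.38 0.58
side [0.4716 0.2799 0.135 ] 0.28 0.86
both [0.4717 0.2794 0.1343] 0.41 0.68
t 8.27 pos [0.4746 0.2752 0.164 ] yaw 0.1366 tilt [0.0018 0.0017] w 0.273 F [-0.9  0.3 -3.3]
  plan t [ 0.0854  0.0035 -0.0039] a [ 0.0005  0.0006 -0.0005] rows 1.5385037898857035
```

Emit:
play_rows:
  commands:
    - {"fingers": 1,"tx": 0.02,"ty": 0.006,"tz": -0.004,"ax": 0,"ay": 0,"az": 0}
    - {"fingers": 1,"tx": 0.045,"ty": 0.006,"tz": -0.004,"ax": 0,"ay": 0,"az": 0}
    - {"fingers": 1,"tx": 0.065,"ty": 0.006,"tz": -0.004,"ax": 0,"ay": 0,"az": 0}
    - {"fingers": 1,"tx": 0.08,"ty": 0.006,"tz": -0.004,"ax": 0,"ay": 0,"az": 0}
    - {"fingers": 1,"tx": 0.085,"ty": 0.006,"tz": -0.004,"ax": 0,"ay": 0,"az": 0}

```text
time_s: 8.68
tcp_pos: [0.47, 0.2784, 0.098]
ee_rot: [[-0.002, -0.136, 0.991], [-0.001, 0.991, 0.136], [-1.0, -0.001, -0.002]]
wrist_force: [0.4, -0.8, -4.1]
gripper_width: 0.278
```

Emit:
play_rows:
  commands:
    - {"fingers": 1,"tx": 0,"ty": 0,"tz": 0,"ax": 0,"ay": 0,"az": 0}
    - {"fingers": 1,"tx": 0,"ty": 0,"tz": 0,"ax": 0,"ay": 0,"az": 0}
    - {"fingers": 1,"tx": 0,"ty": 0,"tz": 0,"ax": 0,"ay": 0,"az": 0}

```text
time_s: 8.93
tcp_pos: [0.4713, 0.2797, 0.1003]
ee_rot: [[0.002, -0.137, 0.991], [0.002, 0.991, 0.137], [-1.0, 0.001, 0.002]]
wrist_force: [0.7, 0.4, -3.9]
gripper_width: 0.27
```

```bash
cat > pfit.py <<'E'
from h import *
from scipy.optimize import least_squares
from scipy.ndimage import map_coordinates
plan(.471,.279,.076,.1345)
s=r.sense();p=viewer.capture('side');w=viewer.capture('wrist')
tp=np.array(s['tcp_pos']);a=np.arctan2(s['ee_rot'][1][2],s['ee_rot'][0][2]);z1=tp[2]-.0313+.038
D=[]
for c,f in((p,lambda X:proj(X,p)),(w,lambda X:wproj(X,w,s))):
    g=cv2.cvtColor(c['image'],cv2.COLOR_RGB2GRAY);D.append((f,cv2.distanceTransform(255-cv2.Canny(g,40,100),cv2.DIST_L2,5)))
def pts(q,wx,l,z):
    B=box(*q,wx,l,0,z)[4:];t=np.linspace(.03,.97,60)[:,None]
    return np.vstack([B[i]*(1-t)+B[(i+1)%4]*t for i in range(4)])
def res(q,D,z,ds):
    return np.hstack([np.minimum(map_coordinates(d,f(pts(q,wx,l,z))[:,::-1].T,order=1,mode='nearest'),5) for f,d in D for wx,l in ds])
def go(nm,DD,z,ds,q0):
    b=least_squares(res,q0,args=(DD,z,ds),loss='soft_l1',f_scale=.7,diff_step=1e-3,x_scale=[1,1,5])
    print(nm,b.x.round(4),np.median(res(b.x,DD,z,ds)).round(2));return b.x
pd=((.15,.2),);fd=((.22,.27),(.16,.21));q=[tp[0]+.001,tp[1],a]
for n,DD in(('side',D[:1]),('wrist',D[1:])):
    go(n+' panel',DD,z1,pd,q); 
    if n=='side': go(n+' frame',DD,.034,fd,[.4717,.279,.1345])
E
python3 pfit.py
```

```text
t 8.93 pos [0.4713 0.2797 0.1003] yaw 0.1371 tilt [0.0019 0.0016] w 0.27 F [ 0.7  0.4 -3.9]
  plan t [ 0.0324 -0.0009 -0.0005] a [ 0.0008  0.0007 -0.0004] rows 0.5832263859029493
side panel [0.4715 0.2808 0.142 ] 0.39
side frame [0.4706 0.2797 0.1329] 0.64
wrist panel [0.4715 0.2794 0.1393] 0.7
```

Emit:
play_rows:
  commands:
    - {"fingers": 1,"tx": 0.008,"ty": -0.001,"tz": 0,"ax": 0.0015,"ay": 0,"az": 0}
    - {"fingers": 1,"tx": 0.018,"ty": -0.001,"tz": 0,"ax": 0.0015,"ay": 0,"az": 0}
    - {"fingers": 1,"tx": 0.026,"ty": -0.001,"tz": 0,"ax": 0.0015,"ay": 0,"az": 0}
    - {"fingers": 1,"tx": 0.031,"ty": -0.001,"tz": 0,"ax": 0.0015,"ay": 0,"az": 0}
    - {"fingers": 1,"tx": 0.033,"ty": -0.001,"tz": 0,"ax": 0.0015,"ay": 0,"az": 0}

```text
time_s: 9.45
tcp_pos: [0.4701, 0.2778, 0.073]
ee_rot: [[-0.002, -0.132, 0.991], [-0.002, 0.991, 0.132], [-1.0, -0.001, -0.002]]
wrist_force: [-0.2, 0.4, -3.8]
gripper_width: 0.271
```

Emit:
play_rows:
  commands:
    - {"fingers": 1,"tx": 0,"ty": 0,"tz": 0,"ax": 0,"ay": 0,"az": 0}
    - {"fingers": 1,"tx": 0,"ty": 0,"tz": 0,"ax": 0,"ay": 0,"az": 0}
    - {"fingers": 1,"tx": 0,"ty": 0,"tz": 0,"ax": 0,"ay": 0,"az": 0}
    - {"fingers": 1,"tx": 0,"ty": 0,"tz": 0,"ax": 0,"ay": 0,"az": 0}
    - {"fingers": 1,"tx": 0,"ty": 0,"tz": 0,"ax": 0,"ay": 0,"az": 0}

```text
time_s: 9.87
tcp_pos: [0.4708, 0.2785, 0.0746]
ee_rot: [[0.0, -0.132, 0.991], [0.0, 0.991, 0.132], [-1.0, 0.0, 0.0]]
wrist_force: [-0.2, 0.2, -4.7]
gripper_width: 0.272
```

```bash
python3 pfit.py; sed -i 's/\.472,\.2775,\.135,/.4715,.279,.1345,/g' look.py; python3 look.py h2
```

```text
t 9.87 pos [0.4708 0.2785 0.0746] yaw 0.1322 tilt [0.0004 0.0004] w 0.272 F [-0.2  0.2 -4.7]
  plan t [-0.0019  0.0006  0.0004] a [-0.0007  0.0001 -0.0001] rows 0.03670727754812788
side panel [0.4707 0.2796 0.133 ] 0.34
side frame [0.4709 0.2797 0.1359] 0.55
wrist panel [0.4708 0.2788 0.1337] 0.81
t 9.97 pos [0.4707 0.2785 0.0745] yaw 0.1322 tilt [0.0003 0.0003] w 0.271 F [ 0.9 -0.9 -4.3]
  plan t [ 0.0027 -0.0017  0.0029] a [-0.0009  0.0001 -0.0001] rows 0.07659331846458803
```

View pics/h2_s.png

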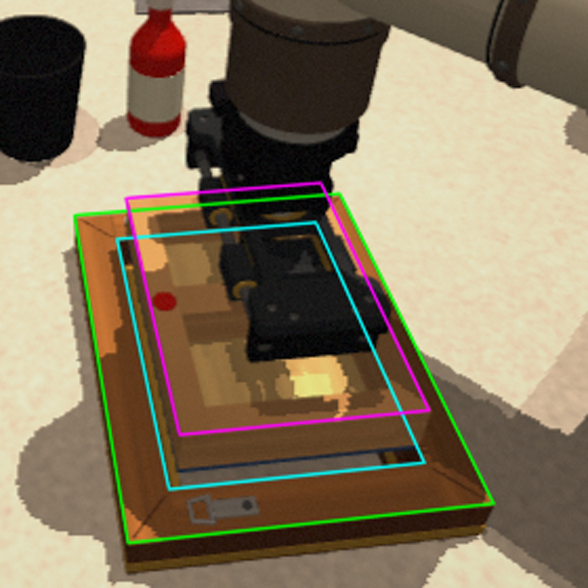

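The side crop shows the panel level over the recess. The sticker at (165,300) is on the D-ring side, with a clear gap below the panel. Panel and frame fits agree within about 1 mm and 0.003 rad, so I'm handing in.

```bash
python3 -c "
from station import job
print(job.finish_job())"
```

```text
the job is handed in; nothing more can be done
None
```

I gripped the panel by its crossbar and carried it over the bottles with about 50 mm to spare. It is now held still over the frame, and the job is handed in at about 10 s on the robot's clock. No verdict was reported.

**Position:** In the last side-camera check, the panel and frame centres agreed within about 1 mm on each axis. They were square within about 0.003 rad, and the tool's tilt read under 0.001 rad. The wrist camera's panel position agreed within 1 mm.

**Height:** By calculation from the grip height and tool position, the underside is about 9 mm above the frame's back. I did not measure this gap directly.

**Orientation and grip:** The sticker edge is on the D-ring side. The gripper reads 24 mm, which matches the crossbar, and carries about 4 N.

**Surroundings:** The frame's position fits before and after agreed within about 1 mm. The wrist force gave no sign of contact. I did not re-measure the other objects.

**Disagreements:**
- The frame's position across the table (y) came out 1–2 mm lower in the first silhouette fit than in the edge fits. I used the edge fits.
- Some network detections gave the wrong place or object, for example the palette and the panel in the side view. I used only those that matched the pictures.

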